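# Change over a row of sockets to the new socket rail

### The job

The old socket rail on the workshop bench is worn out and will be thrown away. Move its four sockets over to the new aluminium rail, one to each post and fully down over it, so that the new rail reads the same from left to right as the old one does now. Set the sockets down rather than dropping them, and do not let any tip over.

Things in the scene. Friction and masses are not known exactly. Their poses are not given: they have to be found in the camera images.
- socket_yellow_centre (a point): impact socket with a yellow plastic sleeve, upright on its open end: outside diameter 38 mm, 60 mm tall; the top quarter is a steel neck 30 mm across with a square drive hole. The cavity below is round, 27 mm across, about 38 mm deep. Loose, about 200 g. Point: its centre on the axis, half-way up, 30 mm above its foot; z along the axis, up
- socket_green_centre (a point): impact socket with a green plastic sleeve, upright on its open end: outside diameter 42 mm, 62 mm tall; the top quarter is a steel neck 32 mm across with a square drive hole. The cavity below is round, 30 mm across, about 39 mm deep. Loose, about 250 g. Point: its centre on the axis, half-way up, 31 mm above its foot; z along the axis, up
- socket_blue_centre (a point): impact socket with a blue plastic sleeve, upright on its open end: outside diameter 44 mm, 64 mm tall; the top quarter is a steel neck 32 mm across with a square drive hole. The cavity below is round, 32 mm across, about 40 mm deep. Loose, about 280 g. Point: its centre on the axis, half-way up, 32 mm above its foot; z along the axis, up
- socket_red_centre (a point): impact socket with a red plastic sleeve, upright on its open end: outside diameter 50 mm, 66 mm tall; the top quarter is a steel neck 32 mm across with a square drive hole. The cavity below is round, 36 mm across, about 42 mm deep. Loose, about 360 g. Point: its centre on the axis, half-way up, 33 mm above its foot; z along the axis, up
- post_yellow: fixed black sliding post of the old rail on which the yellow socket starts; it stays behind and still tells where in the old row that socket stood. Plate 66 x 62 x 5 mm with a small yellow strip on its edge towards the robot; round post 10 mm across, 30 mm high. Origin: post axis, plate underside, 10 mm above the table; the socket's foot rests on the plate, 15 mm above the table
- post_green: fixed black sliding post of the old rail on which the green socket starts; it stays behind and still tells where in the old row that socket stood. Plate 66 x 62 x 5 mm with a small green strip on its edge towards the robot; round post 10 mm across, 30 mm high. Origin: post axis, plate underside, 10 mm above the table; the socket's foot rests on the plate, 15 mm above the table
- post_blue: fixed black sliding post of the old rail on which the blue socket starts; it stays behind and still tells where in the old row that socket stood. Plate 66 x 62 x 5 mm with a small blue strip on its edge towards the robot; round post 10 mm across, 30 mm high. Origin: post axis, plate underside, 10 mm above the table; the socket's foot rests on the plate, 15 mm above the table
- post_red: fixed black sliding post of the old rail on which the red socket starts; it stays behind and still tells where in the old row that socket stood. Plate 66 x 62 x 5 mm with a small red strip on its edge towards the robot; round post 10 mm across, 30 mm high. Origin: post axis, plate underside, 10 mm above the table; the socket's foot rests on the plate, 15 mm above the table
- old_rail: worn old socket rail, fixed: dark rust-edged steel channel 44 x 340 x 10 mm with black end caps, carrying the four black sliding posts about 72 mm apart (each up to 3 mm off). Origin: centre of its underside, on the table; y along the rail towards its left end seen from the robot, x across it away from the robot. Either rail may be the nearer one; both run along world y, turned by up to 9 degrees
- new_rail: new socket rail, fixed, empty: bright aluminium bar 66 x 324 x 15 mm, orange end caps, four black posts at y = +108, +36, -36, -108 mm, x = 0, 10 mm across, domed, 30 mm high above the bar. A seated socket surrounds a post, its foot on the bar, 15 mm above the table. Origin: centre of its underside, on the table; y along the rail to its left end seen from the robot, x away from the robot
Things that resemble listed ones, but are neither listed nor needed, are in the scene too. Leave any orange look-alike of the part that bears socket_red_centre alone.

How it is judged:
By the outcome, as a careful person would: the job done as asked, in the order asked, and still so for the second after the job is handed in, with the robot touching nothing.
It also fails if it takes over 96 s, if anything falls off the work surface, if the arm or the gripper's body presses on something with over 40 N, if the wrist force passes 120 N, or if a joint passes its speed limit or range.

### The arm

A 6-joint arm with a two-finger parallel gripper is mounted at the origin on the work surface. World frame = base frame: x ahead of the robot, y to its left, z up, the work surface at z = 0. Lengths are in mm, angles in rad, forces in N, time in s.
With the tool pointing down it reaches from about 375 to 925 mm from the base axis. Payload 5.7 kg.
Tool frame: the origin (TCP) lies on the centre line of the jaws, within the pads' length; the fingertips stand 11 mm ahead of it and the grasp point (between the pads) lies 8 mm behind it (bot.tip_extent is the distance from the TCP to the fingertips, in mm); z points along the fingers, y is the direction in which the jaws open and shut (so a half turn about z gives the same grasp; the last joint's range is limited). The gripper opens to 88 mm and grips with 3 to 60 N. Pads are 20 mm wide; open, the fingers measure 115 mm over their backs; the gripper's body (75 mm by 178 mm) begins 61 mm behind the grasp point.
Start: joints at [1.179, 0.359, 1.51, -0, 1.272, -0.115], TCP at [163.961, 577.131, 233.623] pointing down, gripper open.
Joint ranges: [-2.97, 2.97], [-1.01, 2.36], [0.21, 2.38], [-0.96, 4.11], [0.2, 2.71], [-2.98, 2.98]. Speed limits (rad/s): [2.39, 2.39, 3.14, 3.14, 3.14, 3.14].

### API

Orientations are given as [roll, pitch, yaw] about the fixed x, y, z axes, in that order (R = Rz(yaw) Ry(pitch) Rx(roll)).
In Python, from station import bot, eyes, spotter gives the robot as it stands.
- The arm moves only by the tool servo_tool, never from a script. Its argument "rows" is a list of rows, each a list of 7 numbers: the finger opening in m, from 0 to 0.0878, then the shift along the tool's x, y, z in m, then the turn, a rotation vector about the tool's x, y, z in degrees. In form: [[jaw, x, y, z, rx, ry, rz], ...]. A call has 1 to 5 rows; each row is the pose to reach, as a shift and turn from the pose commanded when the call began, along the tool's axes at that moment; what a row does not reach only later rows make up. A row lasts 1/10 s, in which the tool goes at most 50 mm and 8.59 degrees, less where a joint would pass 70% of its speed; a pose out of reach is approached as far as the arm can. A call with a gripper value outside its range is refused whole. The fingers move at their own pace and stop on an object; the grip force is fixed at half the most. Time passes only in rows, so rows that repeat a pose let the fingers close. It gives the time, the measured TCP pose, the force and the opening at its end, in the units of the state.
- bot.read_state(): the state, without advancing time (a new reading comes with each control period).
- eyes.read_camera(name): name is "scene" or "top" or "wrist"; returns a dict with "frame" (480x640x3 uint8, red, green, blue), "fov_y" (degrees; the focal length in pixels is half the picture's height over the tangent of half this angle, whatever the lens; pixels are square), "cx", "cy" (the principal point, pixels), "extrinsics" (4x4, takes a point from camera to world coordinates). Camera axes: x right, y down, z forward; pixel columns grow to the right and rows downward; lengths in mm; the calibration is good to about 2 mm. The wrist camera is an equidistant fisheye: a pixel r from the principal point sees the ray r / f radians off the axis. A picture is of the moment at which its call begins. There is no depth.
- bot.close_job(): hands the job in, once; it reports no verdict.
Trained networks look in the newest picture that a camera, given by its name, has taken for a name from the list of things; names that differ only in an ending like _2 or _b are one class to them, and where a whole thing is asked for, a point or a joint stands for the part that bears it (a point fixed in the world has none). Each returns a list of dicts, best first, with "score" (0 to 1); they miss things now and then, are a little off and sometimes report something else, mostly with a low value. They report only what shows in the picture. A call takes as long as a camera call. They do not tell look-alikes from the thing itself.
- spotter.outline_of(camera, query): "mask" (480x640 bool, what is visible of it) and "position" ([column, row] in pixels, amid what is visible of it).
- spotter.landmark_of(camera, query): "position" ([column, row] in pixels: a listed point, or the origin of a listed thing).
The state is a dict: "time_s": time; "joints": joint angles; "joint_velocities": joint speeds; "tau": joint torques, N m; "position": TCP position; "tool_rot": TCP orientation; "wrist_force": force on the tool from outside, world axes, zero at the start; "moment": the same for the moment, N m; "width": finger opening in mm.
Only numpy, scipy, OpenCV 4.12 (cv2) and the standard library are available. Lean on these libraries where they do the work, as an engineer would, in place of code of your own. Each camera call takes 0.05 s, during which the arm holds its last target.

## Working session

There is one attempt and no reset: what is moved stays moved. The work goes in short steps, Python scripts to look and compute and a tool call to move; the robot and the scene stay as the last step left them, time stands still between calls to the robot, and variables do not carry over. Pictures are saved under pics/ and viewed, and the job is handed in when it is done.

Besides the shell and the picture viewer there is one more tool, called after "Request:" as a command line: name --pt "numbers of a row" for each row, then --argument value for the rest. servo_tool: Moves the arm, as the interface text tells. Its arguments: {"type":"object","properties":{"rows":{"type":"array"}},"required":["rows"]}

```bash
ls; mkdir -p pics; python3 - <<'E'
from station import bot, eyes, spotter
import cv2
print(bot.read_state())
for n in ["scene","top","wrist"]:
    d=eyes.read_camera(n); cv2.imwrite(f"pics/{n}0.png",d["frame"][:,:,::-1]); print(n,d["fov_y"],d["cx"],d["cy"],d["extrinsics"].round(3).tolist() if hasattr(d["extrinsics"],'round') else d["extrinsics"])
E
```

```text
pics
{'time_s': 0.0, 'joints': array([ 1.17889272e+00,  3.59440758e-01,  1.51140608e+00, -2.87019248e-05,
        1.27249615e+00, -1.15089741e-01]), 'joint_velocities': array([-0.00134466,  0.00042054,  0.00066644, -0.00129367, -0.00037689,
        0.0005551 ]), 'tau': array([ 1.67268223e-03, -5.15373838e+01, -2.70727408e+01,  6.78072707e-02,
        3.50140629e-02, -1.65261022e-04]), 'position': array([163.7342559 , 576.54481049, 232.8578521 ]), 'tool_rot': array([-3.13985075e+00, -1.73763142e-04,  2.86478709e+00]), 'wrist_force': array([0.10372455, 0.16786336, 0.32043964]), 'moment': array([-0.03637695,  0.00068988, -0.00770367]), 'width': 87.89243227586792}
scene 53.349017927519704 319.2457419487883 240.28885753167685 [[0.107, 0.646, -0.755, 1130.338], [0.994, -0.086, 0.067, -81.724], [-0.022, -0.758, -0.652, 538.997], [0.0, 0.0, 0.0, 1.0]]
top 55.99466006398281 320.1269364282978 239.14297019035286 [[-0.005, -0.985, 0.171, 493.866], [-1.0, 0.001, -0.027, -21.474], [0.026, -0.171, -0.985, 716.423], [0.0, 0.0, 0.0, 1.0]]
wrist 65.70646984690485 319.91538171860344 242.13797825078976 [[0.275, 0.931, 0.241, 97.73], [0.961, -0.266, -0.068, 595.834], [0.001, 0.251, -0.968, 384.195], [0.0, 0.0, 0.0, 1.0]]
```

View pics/scene0.png

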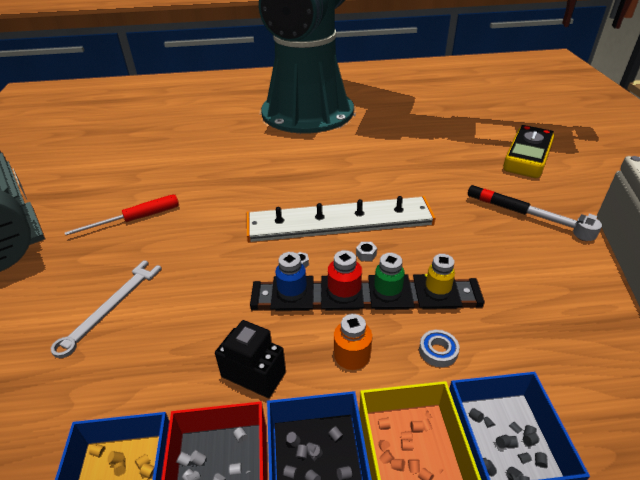

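View pics/top0.png

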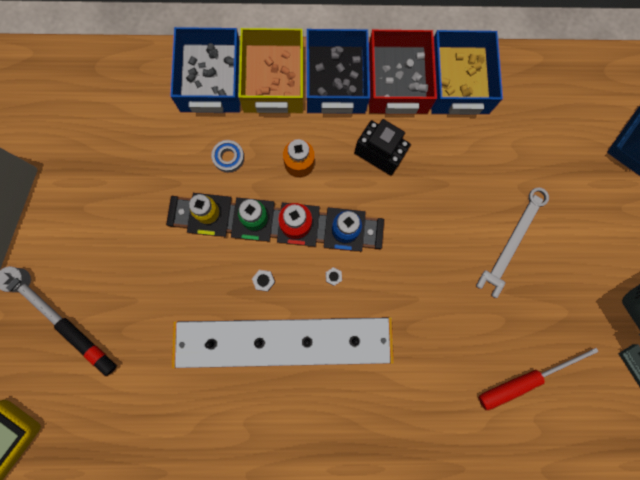

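View pics/wrist0.png

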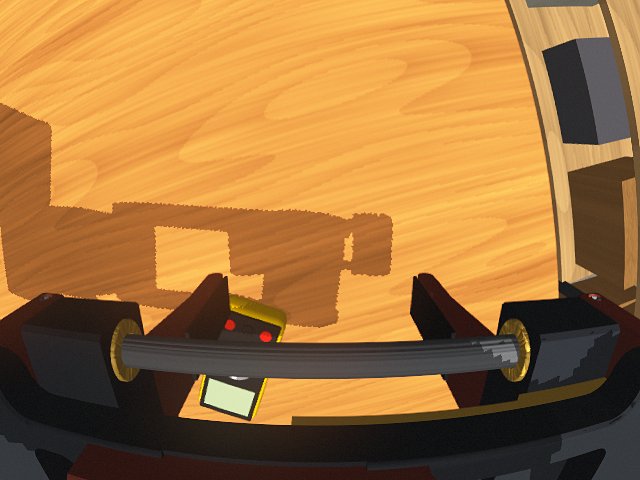

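The row on the old rail reads from left to right (+y first) yellow, green, red, blue. In the top picture they are at about (203,203), (251,213), (296,218) and (347,225). The empty bright rail is at about (283,342). The orange look-alike is off the rail at (299,153), so I'll leave it alone.

```bash
cat > h.py <<'E'
import numpy as np
from station import bot, eyes, spotter
def ray(d,p):
    f=240/np.tan(np.radians(d["fov_y"])/2); E=np.array(d["extrinsics"])
    return E[:3,3],E[:3,:3]@np.array([(p[0]-d["cx"])/f,(p[1]-d["cy"])/f,1.])
def proj(d,X):
    f=240/np.tan(np.radians(d["fov_y"])/2); E=np.array(d["extrinsics"])
    q=E[:3,:3].T@(np.array(X)-E[:3,3]); return np.array([d["cx"]+f*q[0]/q[2],d["cy"]+f*q[1]/q[2]])
def atz(d,p,z):
    o,r=ray(d,p); return o+r*(z-o[2])/r[2]
def tri(a,b):
    A=[];B=[]
    for o,r in (a,b):
        r=r/np.linalg.norm(r);P=np.eye(3)-np.outer(r,r);A.append(P);B.append(P@o)
    return np.linalg.lstsq(np.vstack(A),np.hstack(B),rcond=None)[0]
HALF=dict(yellow=30,green=31,blue=32,red=33)
E
python3 - <<'E'
from h import *
T=eyes.read_camera("top");S=eyes.read_camera("scene")
np.set_printoptions(precision=1,suppress=True)
for q,z in [(f"socket_{c}_centre",15+HALF[c]) for c in HALF]+[(f"post_{c}",10) for c in HALF]+[("old_rail",0),("new_rail",0)]:
    a=spotter.landmark_of("top",q)[:3];b=spotter.landmark_of("scene",q)[:3]
    print(q,z)
    for x in a: print("  T",round(x["score"],2),np.array(x["position"]),atz(T,x["position"],z))
    for x in b: print("  S",round(x["score"],2),np.array(x["position"]),atz(S,x["position"],z))
    if a and b: print("  tri",tri(ray(T,a[0]["position"]),ray(S,b[0]["position"])))
E
```

```text
socket_yellow_centre 45
  T 0.79 [203.1 207.1] [660.2 137.7  45. ]
  S 0.87 [442.6 274.6] [657.5 138.3  45. ]
  tri [659.6 137.2  47.3]
socket_green_centre 46
  T 0.69 [253.4 213.6] [649.9  61.3  46. ]
  S 0.89 [385.3 275. ] [648.6  55.6  46. ]
  tri [649.3  58.3  46.7]
socket_blue_centre 47
  T 0.97 [347.1 224.5] [632.8 -80.8  47. ]
  S 0.76 [289.3 275.7] [633.1 -83.2  47. ]
  tri [632.8 -82.   46.6]
socket_red_centre 48
  T 0.87 [296.1 156.3] [740.6  -3.1  48. ]
  T 0.78 [294.2 223.4] [634.3  -0.7  48. ]
  T 0.55 [255.4 218.3] [642.2  57.9  48. ]
  S 0.84 [343.9 277.2] [647.3  -5.   48. ]
  S 0.56 [352.5 338.4] [756.9 -10.   48. ]
  tri [714.7 -10.3 116.4]
post_yellow 10
  T 0.48 [348.9 226.4] [637.4 -86.9  10. ]
  S 0.87 [436.1 291. ] [656.5 133.9  10. ]
  S 0.57 [389.9 292.1] [649.9  64.8  10. ]
  tri [668.2  13.8  71.4]
post_green 10
  T 0.78 [253.5 219.3] [649.   65.4  10. ]
  S 0.56 [390.9 290.6] [647.1  67.   10. ]
  tri [648.7  65.8  11.7]
post_blue 10
  T 0.58 [340.  229.6] [632.2 -72.6  10. ]
  S 0.71 [290.4 295.1] [637.  -84.1  10. ]
  S 0.32 [337.6 220. ] [466.3  10.7  10. ]
  tri [632.9 -78.5   4.9]
post_red 10
  T 0.56 [296.4 223.8] [641.6  -3.   10. ]
  T 0.53 [270.6 223.2] [642.6  38.1  10. ]
  S 0.93 [343.4 292.5] [641.9  -4.5  10. ]
  tri [641.6  -3.7   9.7]
old_rail 0
  T 0.85 [277.3 226.6] [639.1  28.1   0. ]
  T 0.41 [200.7 208.7] [668.7 152.1   0. ]
  S 0.94 [367.2 294.8] [642.   32.2   0. ]
  tri [639.9  30.4  -2.2]
new_rail 0
  T 0.6 [282.8 344.3] [453.6  17.6   0. ]
  S 0.77 [337.3 220.8] [456.   11.6   0. ]
  S 0.57 [362.2 295.6] [642.6  24.4   0. ]
  tri [453.2  14.9  -2.4]
```

```bash
python3 - <<'E'
import cv2,numpy as np
a=cv2.imread("pics/top0.png")[120:380,160:400]; cv2.imwrite("pics/topc.png",cv2.resize(a,None,fx=2.3,fy=2.3,interpolation=cv2.INTER_CUBIC))
a=cv2.imread("pics/scene0.png")[190:380,210:500]; cv2.imwrite("pics/scenec.png",cv2.resize(a,None,fx=2.7,fy=2.7,interpolation=cv2.INTER_CUBIC))
E
```

```text
(no output)
```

View pics/topc.png

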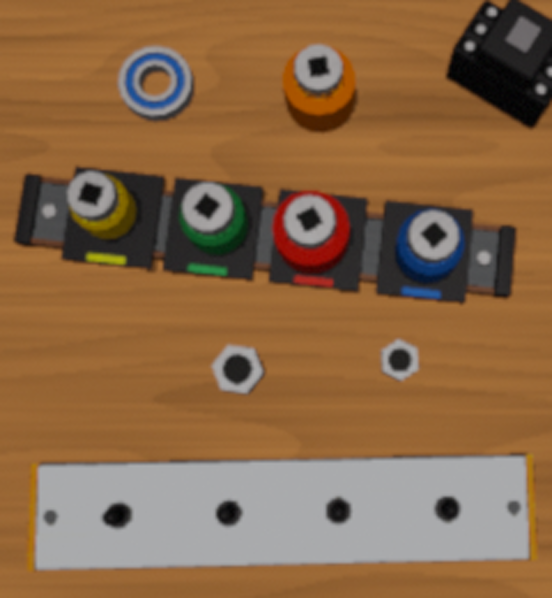

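View pics/scenec.png

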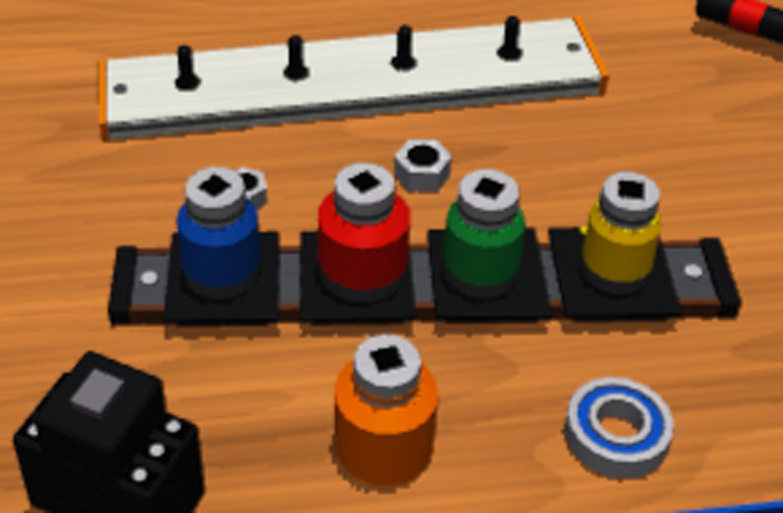

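```bash
cat > m.py <<'E'
from h import *
import cv2
np.set_printoptions(precision=1,suppress=True)
H=dict(yellow=60,green=62,blue=64,red=66)
def grayblobs(d,roi,thr=120):
    x0,y0,x1,y1=roi; im=d["frame"][y0:y1,x0:x1].astype(int)
    m=((im.min(2)>thr)&(im.max(2)-im.min(2)<30)).astype(np.uint8)
    n,l,s,c=cv2.connectedComponentsWithStats(m)
    out=[]
    for i in range(1,n):
        if s[i,4]<60: continue
        pts=np.argwhere(l==i)[:,::-1].astype(np.int32); h=cv2.convexHull(pts)
        M=cv2.moments(h); out.append((M["m10"]/M["m00"]+x0,M["m01"]/M["m00"]+y0,cv2.contourArea(h),cv2.minAreaRect(h)[1]))
    return out
E
python3 - <<'E'
from m import *
T=eyes.read_camera("top");S=eyes.read_camera("scene")
print("TOP necks")
for b in grayblobs(T,(170,180,390,255)): print(np.array(b[:3]),np.array(b[3]),atz(T,b[:2],78))
print("SCENE")
for b in grayblobs(S,(250,235,480,310)): print(np.array(b[:3]),np.array(b[3]),atz(S,b[:2],78))
for n,d,roi in(("T",T,(160,300,410,390)),("S",S,(230,185,450,250))):
    x0,y0,x1,y1=roi; im=d["frame"][y0:y1,x0:x1].astype(int)
    m=((im.min(2)>120)&(im.max(2)-im.min(2)<40)).astype(np.uint8)
    nn,l,s,c=cv2.connectedComponentsWithStats(m); i=1+np.argmax(s[1:,4])
    h=cv2.convexHull(np.argwhere(l==i)[:,::-1].astype(np.int32))
    q=cv2.approxPolyN(h,4).reshape(-1,2)+np.array([x0,y0])
    W=np.array([atz(d,p,15) for p in q]); print(n,q.tolist(),W.tolist(), "centre",W.mean(0), "sides",np.linalg.norm(W-np.roll(W,1,0),axis=1))
# post base/top blobs in top
im=T["frame"][300:390,160:410]; m=(im.max(2)<70).astype(np.uint8)
n,l,s,c=cv2.connectedComponentsWithStats(m)
for i in range(1,n):
    if s[i,4]>20: print("post blob",c[i]+[160,300],s[i],atz(T,c[i]+[160,300],30))
E
```

```text
TOP necks
[199. 204. 270.] [18. 18.] [656.6 135.9  78. ]
[249.8 209.5 316. ] [19. 20.] [648.6  62.7  78. ]
[294.1 215.2 321.5] [20. 20.] [640.2  -1.4  78. ]
[348.1 221.8 324. ] [20. 20.] [630.5 -79.6  78. ]
SCENE
[366.3 247.6 169. ] [19. 11.] [621.2  31.4  78. ]
[292.4 258.5 316.5] [29. 14.] [630.6 -76.6  78. ]
[344.6 257.8 231. ] [14. 21.] [638.6  -3.1  78. ]
[390.6 260.1 235. ] [14. 21.] [651.8  60.3  78. ]
[443.5 260.5 202.5] [13. 19.] [662.2 133.1  78. ]
T [[175, 367], [176, 322], [388, 318], [390, 363]] [[422.5002313851494, 176.92108105855766, 15.0], [488.5220858180906, 178.67590541716697, 15.0], [492.77502433007623, -144.3356804648647, 15.0], [425.75384527492497, -145.28093546231827, 15.0]] centre [457.4  16.5  15. ] sides [322.2  66.  323.   67. ]
S [[250, 236], [250, 212], [421, 197], [432, 219]] [[496.23489277477256, -144.3615163556099, 15.0], [428.04725916519783, -144.56060611651313, 15.0], [424.90913686452143, 173.34633200299737, 15.0], [492.0924187396305, 174.76470261665116, 15.0]] centre [460.3  14.8  15. ] sides [319.2  68.2 317.9  67.2]
post blob [306.8 341.6] [143  37   9  10  71] [459.  -19.6  30. ]
post blob [354.  340.8] [190  36   9  10  71] [459.7 -89.9  30. ]
post blob [210.6 343.6] [45 39 12 10 85] [457.  122.2  30. ]
post blob [258.9 342.5] [94 38 10 10 74] [458.1  51.3  30. ]
```

```bash
cat > g.py <<'E'
import sys
from h import *
from scipy.spatial.transform import Rotation as R
def go(x,y,z,yaw=np.pi/2):
    s=bot.read_state(); A=R.from_euler("xyz",s["tool_rot"]); B=R.from_euler("xyz",[np.pi,0,yaw])
    d=A.inv().apply(np.array([x,y,z])-s["position"])/1000; v=(A.inv()*B).as_rotvec(degrees=True)
    print("t",s["time_s"].__round__(2),"pos",s["position"].round(1),"rot",s["tool_rot"].round(3),"w",round(s["width"],1),"F",s["wrist_force"].round(1)); print("shift",d.round(4),"turn",v.round(2))
if __name__=="__main__": go(*map(float,sys.argv[1:]))
E
python3 g.py 658 136.5 150
```

```text
t 1.35 pos [164.  577.1 233.6] rot [-3.141  0.     2.865] w 87.9 F [ 0.7 -0.2 -0. ]
shift [-0.5956 -0.2889  0.0837] turn [-1.000e-02  1.000e-02  7.414e+01]
```

Request:
servo_tool --pt "0.075 -0.04 -0.02 0.005 0 0 5" --pt "0.075 -0.08 -0.04 0.01 0 0 10" --pt "0.075 -0.12 -0.06 0.015 0 0 15" --pt "0.075 -0.16 -0.08 0.02 0 0 20" --pt "0.075 -0.2 -0.1 0.025 0 0 25"

```text
time_s: 1.85
position: [330.1, 425.1, 208.6]
tool_rot: [3.141, 0.0, 2.425]
wrist_force: [0.5, 1.2, 0.5]
width: 75.0
```

```bash
python3 g.py 658 136.5 150
```

```text
t 1.85 pos [330.1 425.1 208.6] rot [3.141 0.    2.425] w 75.0 F [0.5 1.2 0.5]
shift [-0.4368 -0.0024  0.0587] turn [ 2.000e-02 -1.000e-02  4.896e+01]
```

Request:
servo_tool --pt "0.075 -0.044 0 0.006 0 0 5" --pt "0.075 -0.088 0 0.012 0 0 10" --pt "0.075 -0.132 0 0.018 0 0 15" --pt "0.075 -0.176 0 0.024 0 0 20" --pt "0.075 -0.22 0 0.03 0 0 25"

```text
time_s: 2.35
position: [496.8, 281.0, 178.6]
tool_rot: [3.141, 0.0, 1.988]
wrist_force: [-0.2, 0.7, -0.6]
width: 75.0
```

```bash
python3 g.py 658 136.5 150
```

```text
t 2.35 pos [496.8 281.  178.6] rot [3.141 0.    1.988] w 75.0 F [-0.2  0.7 -0.6]
shift [-0.1975  0.0888  0.0286] turn [ 2.000e-02 -0.000e+00  2.393e+01]
```

Request:
servo_tool --pt "0.075 -0.042 0.018 0.006 0 0 5" --pt "0.075 -0.084 0.036 0.012 0 0 10" --pt "0.075 -0.126 0.054 0.018 0 0 15" --pt "0.075 -0.168 0.072 0.024 0 0 20" --pt "0.075 -0.1975 0.0888 0.0286 0 0 23.93"

```text
time_s: 2.85
position: [659.0, 135.9, 149.7]
tool_rot: [3.141, 0.001, 1.57]
wrist_force: [-0.2, -0.5, -0.8]
width: 75.0
```

```bash
python3 g.py 658 136.5 35; python3 - <<'E'
from m import *
T=eyes.read_camera("top");cv2.imwrite("pics/top1.png",T["frame"][:,:,::-1])
W=eyes.read_camera("wrist");cv2.imwrite("pics/w1.png",W["frame"][:,:,::-1])
S=eyes.read_camera("scene");cv2.imwrite("pics/s1.png",S["frame"][:,:,::-1])
E
```

```text
t 2.85 pos [659.  135.9 149.7] rot [3.141e+00 1.000e-03 1.570e+00] w 75.0 F [-0.2 -0.5 -0.8]
shift [ 0.0007 -0.0011  0.1146] turn [ 0.02  0.03 -0.07]
```

View pics/w1.png

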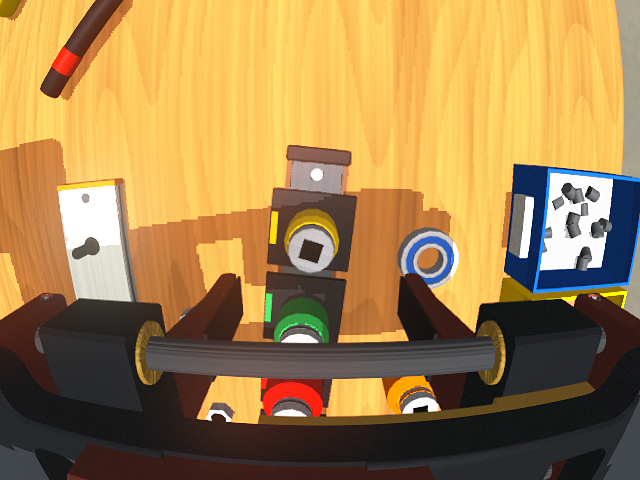

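View pics/s1.png

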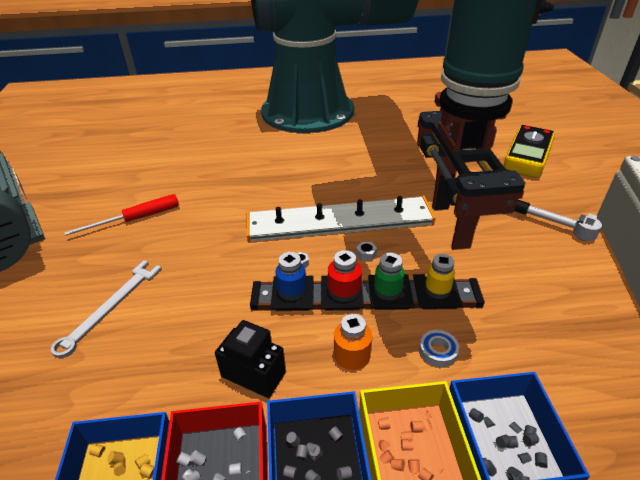

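```bash
cat >> h.py <<'E'
def wray(d,p):
    f=240/np.tan(np.radians(d["fov_y"])/2); E=np.array(d["extrinsics"])
    u=np.array([p[0]-d["cx"],p[1]-d["cy"]]); r=np.linalg.norm(u); th=r/f; v=np.append(u/max(r,1e-9)*np.sin(th),np.cos(th))
    return E[:3,3],E[:3,:3]@v
def watz(d,p,z):
    o,r=wray(d,p); return o+r*(z-o[2])/r[2]
E
python3 - <<'E'
from m import *
W=eyes.read_camera("wrist"); print(bot.read_state()["position"])
for b in grayblobs(W,(270,200,350,300)): print(np.array(b[:3]),np.array(b[3]),watz(W,b[:2],75))
a=spotter.landmark_of("wrist","socket_yellow_centre")[:2]
for x in a: print(x["score"],x["position"],watz(W,x["position"],45))
a=spotter.landmark_of("wrist","socket_green_centre")[:2]
for x in a: print(x["score"],x["position"],watz(W,x["position"],46))
E
```

```text
[657.2 137.9 149.5]
[ 318.6  255.8 1547.5] [44.5 43.8] [657.3 138.5  75. ]
0.73 [318.7, 245.8] [657.4 137.   45. ]
0.69 [306.7, 338.6] [647.9  62.6  46. ]
```

The wrist view agrees with the top view: the yellow neck is at pixel (319,256), which gives (657,138). It is centred between the jaws, so I'll go down and grip.

Request:
servo_tool --pt "0.075 0 0 0.04 0 0 0" --pt "0.075 0 0 0.08 0 0 0" --pt "0.075 0 0 0.1 0 0 0" --pt "0.075 0 0 0.1145 0 0 0" --pt "0.075 0 0 0.1145 0 0 0"

```text
time_s: 3.65
position: [655.1, 139.3, 34.0]
tool_rot: [-3.138, 0.0, 1.576]
wrist_force: [-1.1, 0.8, 0.6]
width: 74.7
```

Request:
servo_tool --pt "0.03 0 0 0 0 0 0" --pt "0.03 0 0 0 0 0 0" --pt "0.03 0 0 0 0 0 0" --pt "0.03 0 0 0 0 0 0" --pt "0.03 0 0 0 0 0 0"

```text
time_s: 4.15
position: [657.7, 138.4, 36.2]
tool_rot: [3.141, -0.0, 1.574]
wrist_force: [-0.3, -0.3, 4.1]
width: 38.8
```

```bash
python3 g.py 457.2 124 100
```

```text
t 4.15 pos [657.7 138.4  36.2] rot [ 3.141 -0.     1.574] w 38.8 F [-0.3 -0.3  4.1]
shift [-0.0137 -0.2004 -0.064 ] turn [ 0.06 -0.    0.2 ]
```

Request:
servo_tool --pt "0.03 0 0 -0.01 0 0 0" --pt "0.03 0 0 -0.03 0 0 0" --pt "0.03 0 0 -0.06 0 0 0" --pt "0.03 0 0 -0.064 0 0 0" --pt "0.03 0 0 -0.064 0 0 0"

```text
time_s: 4.65
position: [658.1, 138.5, 100.7]
tool_rot: [3.139, -0.0, 1.574]
wrist_force: [-0.1, 0.1, -1.6]
width: 38.6
```

Request:
servo_tool --pt "0.03 -0.003 -0.04 0 0 0 0" --pt "0.03 -0.006 -0.08 0 0 0 0" --pt "0.03 -0.009 -0.12 0 0 0 0" --pt "0.03 -0.012 -0.16 0 0 0 0" --pt "0.03 -0.014 -0.2 0 0 0 0"

```text
time_s: 5.15
position: [454.3, 123.3, 98.2]
tool_rot: [-3.139, 0.0, 1.574]
wrist_force: [0.4, -0.2, -2.0]
width: 38.1
```

Request:
servo_tool --pt "0.03 0 0 0 0 0 0" --pt "0.03 0 0 0 0 0 0"

```text
time_s: 5.35
position: [455.7, 123.6, 98.7]
tool_rot: [-3.14, 0.0, 1.575]
wrist_force: [1.0, 0.2, -1.0]
width: 38.2
```

```bash
python3 g.py 457.2 124 36; python3 - <<'E'
from m import *
W=eyes.read_camera("wrist");cv2.imwrite("pics/w2.png",W["frame"][:,:,::-1])
S=eyes.read_camera("scene");cv2.imwrite("pics/s2.png",S["frame"][:,:,::-1])
print([bot.read_state()["position"].round(1)])
E
```

```text
t 5.35 pos [455.7 123.6  98.7] rot [-3.14   0.     1.575] w 38.2 F [ 1.   0.2 -1. ]
shift [0.0004 0.0016 0.0627] turn [-0.11  0.02  0.22]
[array([458.7, 123.8,  99.3])]
```

View pics/w2.png

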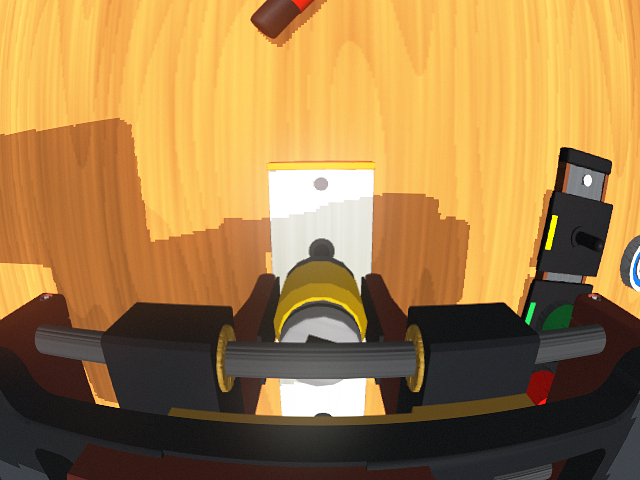

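View pics/s2.png

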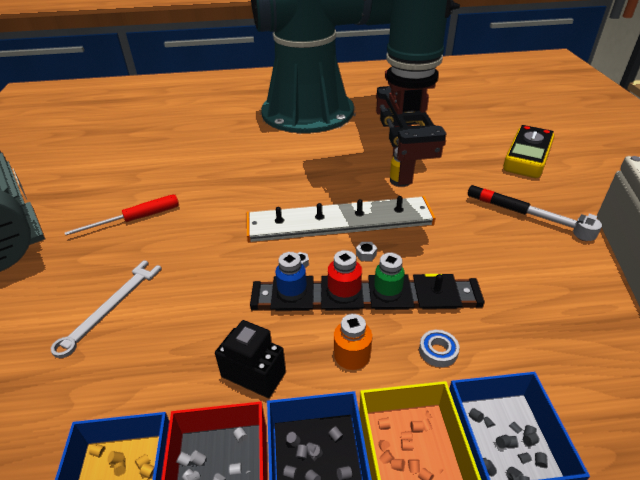

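```bash
python3 - <<'E'
from m import *
W=eyes.read_camera("wrist")
cv2.imwrite("pics/w2c.png",cv2.resize(W["frame"][150:340,240:400,::-1],None,fx=4,fy=3,interpolation=cv2.INTER_CUBIC))
for p,z in (((321,240),45),((321,247),45),((321,255),15),((321,255),30),((320.5,184),15),((320.5,162),15)): print(p,z,watz(W,p,z))
E
```

```text
(321, 240) 45 [458.8 140.9  45. ]
(321, 247) 45 [458.8 136.8  45. ]
(321, 255) 15 [459.  123.2  15. ]
(321, 255) 30 [458.9 127.6  30. ]
(320.5, 184) 15 [458.6 170.   15. ]
(320.5, 162) 15 [458.5 184.   15. ]
```

View pics/w2c.png

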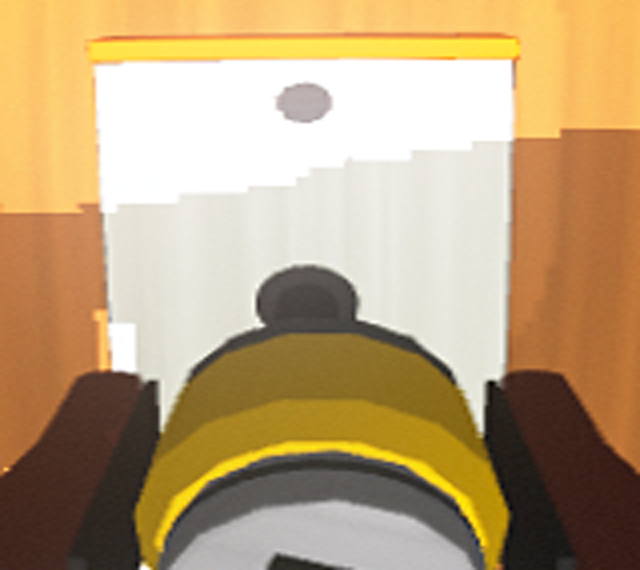

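Request:
servo_tool --pt "0.03 0.0005 0.001 0.02 0 0 0" --pt "0.03 0.0005 0.001 0.04 0 0 0" --pt "0.03 0.0005 0.001 0.055 0 0 0" --pt "0.03 0.0005 0.001 0.062 0 0 0" --pt "0.03 0.0005 0.001 0.063 0 0 0"

```text
time_s: 6.0
position: [459.0, 124.2, 35.8]
tool_rot: [-3.141, 0.0, 1.574]
wrist_force: [-0.5, 0.4, -1.6]
width: 38.3
```

Request:
servo_tool --pt "0.03 0 0 0.0005 0 0 0" --pt "0.03 0 0 0.001 0 0 0" --pt "0.03 0 0 0.001 0 0 0"

```text
time_s: 6.3
position: [458.7, 124.3, 35.9]
tool_rot: [3.141, -0.0, 1.574]
wrist_force: [-0.2, 0.9, -1.4]
width: 38.3
```

Request:
servo_tool --pt "0.03 0 0 0.0005 0 0 0" --pt "0.03 0 0 0.001 0 0 0" --pt "0.03 0 0 0.001 0 0 0"

```text
time_s: 6.6
position: [458.8, 124.2, 35.6]
tool_rot: [3.14, -0.0, 1.575]
wrist_force: [-1.6, -0.4, 8.9]
width: 38.4
```

Request:
servo_tool --pt "0.045 0 0 -0.0005 0 0 0" --pt "0.075 0 0 -0.0005 0 0 0" --pt "0.075 0 0 -0.0005 0 0 0" --pt "0.075 0 0 -0.0005 0 0 0"

```text
time_s: 7.0
position: [458.2, 124.2, 35.0]
tool_rot: [-3.141, 0.0, 1.574]
wrist_force: [-0.2, -0.6, 0.1]
width: 65.7
```

Request:
servo_tool --pt "0.075 0 0 -0.03 0 0 0" --pt "0.075 0 0 -0.07 0 0 0" --pt "0.075 0 0 -0.1 0 0 0" --pt "0.075 0 0 -0.1 0 0 0"

```text
time_s: 7.4
position: [461.2, 124.6, 138.6]
tool_rot: [3.134, -0.001, 1.575]
wrist_force: [-0.2, 0.3, 0.6]
width: 75.1
```

```bash
python3 g.py 649 61.5 130; python3 - <<'E'
from m import *
W=eyes.read_camera("wrist");cv2.imwrite("pics/w3.png",W["frame"][:,:,::-1])
S=eyes.read_camera("scene");cv2.imwrite("pics/s3.png",S["frame"][:,:,::-1])
E
```

```text
t 7.4 pos [461.2 124.6 138.6] rot [ 3.134e+00 -1.000e-03  1.575e+00] w 75.1 F [-0.2  0.3  0.6]
shift [-0.0639  0.1875  0.0099] turn [ 0.42 -0.05  0.22]
```

View pics/s3.png

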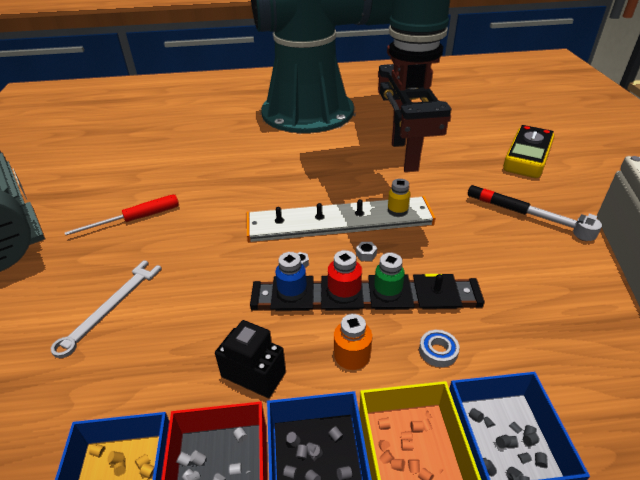

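Yellow is seated upright on the first post at (399,197). Green is next.

Request:
servo_tool --pt "0.07 -0.013 0.04 0 0 0 0" --pt "0.07 -0.026 0.08 0 0 0 0" --pt "0.07 -0.039 0.12 0 0 0 0" --pt "0.07 -0.052 0.16 0 0 0 0" --pt "0.07 -0.063 0.19 0 0 0 0"

```text
time_s: 8.0
position: [649.7, 61.0, 132.6]
tool_rot: [-3.139, 0.0, 1.574]
wrist_force: [-0.1, 0.0, 0.7]
width: 70.2
```

Request:
servo_tool --pt "0.07 0 0 0 0 0 0" --pt "0.07 0 0 0 0 0 0" --pt "0.07 0 0 0 0 0 0"

```text
time_s: 8.3
position: [646.3, 62.3, 133.4]
tool_rot: [-3.138, -0.0, 1.575]
wrist_force: [0.1, 0.5, -0.1]
width: 70.3
```

```bash
cat > chk.py <<'E'
import sys
from m import *
z=float(sys.argv[1])
W=eyes.read_camera("wrist"); print(bot.read_state()["position"].round(1))
for b in grayblobs(W,(260,180,370,330)): print(np.array(b[:3]),np.array(b[3]),watz(W,b[:2],z))
E
python3 chk.py 77; python3 g.py 649 61.5 35.5
```

```text
[646.4  62.4 133.9]
[329.5 187.  470. ] [53.1  9.3] [650.8 109.5  77. ]
[ 325.1  263.1 2059. ] [50. 52.] [648.6  64.9  77. ]
t 8.35 pos [646.4  62.4 133.9] rot [-3.138 -0.     1.575] w 70.0 F [-0.1 -0.   0.4]
shift [-0.0009  0.0029  0.0984] turn [-0.18 -0.    0.24]
```

Request:
servo_tool --pt "0.07 0.002 0 0.035 0 0 0" --pt "0.07 0.002 0 0.07 0 0 0" --pt "0.07 0.002 0 0.09 0 0 0" --pt "0.07 0.002 0 0.0995 0 0 0" --pt "0.07 0.002 0 0.0995 0 0 0"

```text
time_s: 8.85
position: [646.7, 64.3, 34.4]
tool_rot: [-3.139, 0.0, 1.575]
wrist_force: [-0.3, 0.3, -0.1]
width: 70.2
```

Request:
servo_tool --pt "0.035 0 0 0 0 0 0" --pt "0.035 0 0 0 0 0 0" --pt "0.035 0 0 0 0 0 0" --pt "0.035 0 0 0 0 0 0" --pt "0.035 0 0 0 0 0 0"

```text
time_s: 9.35
position: [649.2, 63.9, 36.5]
tool_rot: [3.14, 0.0, 1.574]
wrist_force: [-0.2, 0.2, 4.7]
width: 40.9
```

Request:
servo_tool --pt "0.035 0 0 -0.01 0 0 0" --pt "0.035 0 0 -0.03 0 0 0" --pt "0.035 0 0 -0.055 0 0 0" --pt "0.035 0 0 -0.064 0 0 0" --pt "0.035 0 0 -0.064 0 0 0"

```text
time_s: 9.85
position: [649.5, 63.9, 101.1]
tool_rot: [3.139, 0.0, 1.574]
wrist_force: [-0.0, 0.0, -2.5]
width: 41.0
```

```bash
python3 g.py 458.7 52.3 99.5
```

```text
t 9.85 pos [649.5  63.9 101.1] rot [3.139 0.    1.574] w 41.0 F [-0.   0.  -2.5]
shift [-0.0109 -0.1908  0.001 ] turn [0.16 0.01 0.21]
```

Request:
servo_tool --pt "0.035 -0.002 -0.04 0 0 0 0" --pt "0.035 -0.004 -0.08 0 0 0 0" --pt "0.035 -0.007 -0.12 0 0 0 0" --pt "0.035 -0.009 -0.16 0 0 0 0" --pt "0.035 -0.011 -0.1905 0 0 0 0"

```text
time_s: 10.35
position: [453.7, 52.2, 98.3]
tool_rot: [-3.137, -0.0, 1.575]
wrist_force: [-0.3, -0.3, -2.3]
width: 41.1
```

Request:
servo_tool --pt "0.035 0 0 0 0 0 0" --pt "0.035 0 0 0 0 0 0" --pt "0.035 0 0 0 0 0 0"

```text
time_s: 10.65
position: [459.5, 52.2, 99.5]
tool_rot: [3.14, 0.0, 1.574]
wrist_force: [-0.3, 0.5, -2.5]
width: 40.9
```

```bash
python3 g.py 458.5 52.5 36;python3 - <<'E'
from m import *
W=eyes.read_camera("wrist");cv2.imwrite("pics/w4.png",W["frame"][:,:,::-1])
T=eyes.read_camera("scene");cv2.imwrite("pics/t4.png",cv2.resize(T["frame"][100:320,220:510,::-1],None,fx=2.5,fy=2.5))
E
```

```text
t 10.65 pos [459.5  52.2  99.5] rot [3.14  0.    1.574] w 40.9 F [-0.3  0.5 -2.5]
shift [ 0.0004 -0.0011  0.0635] turn [0.08 0.01 0.21]
```

View pics/w4.png

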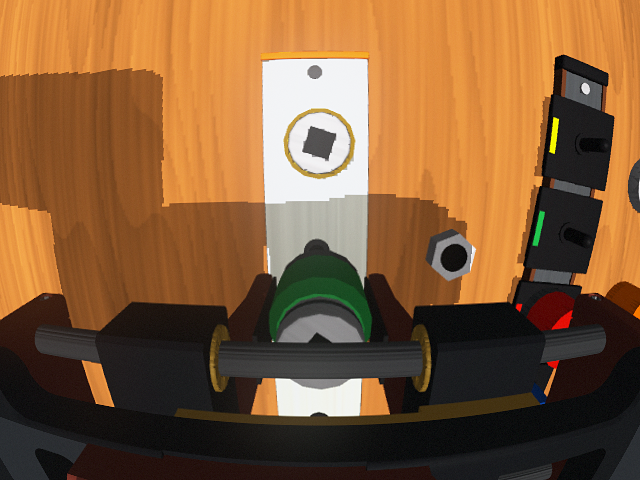

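View pics/t4.png

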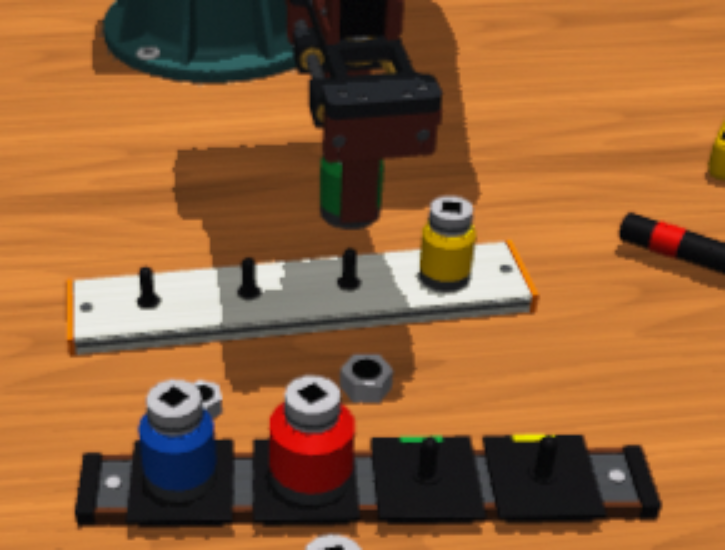

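Request:
servo_tool --pt "0.035 0 -0.001 0.02 0 0 0" --pt "0.035 0 -0.001 0.04 0 0 0" --pt "0.035 0 -0.001 0.055 0 0 0" --pt "0.035 0 -0.001 0.062 0 0 0" --pt "0.035 0 -0.001 0.063 0 0 0"

```text
time_s: 11.25
position: [457.4, 52.2, 35.9]
tool_rot: [-3.141, 0.0, 1.574]
wrist_force: [-0.1, 0.4, -3.3]
width: 41.5
```

Request:
servo_tool --pt "0.035 0 0 0.0005 0 0 0" --pt "0.035 0 0 0.001 0 0 0" --pt "0.035 0 0 0.0015 0 0 0" --pt "0.035 0 0 0.002 0 0 0" --pt "0.035 0 0 0.002 0 0 0"

```text
time_s: 11.75
position: [457.6, 52.2, 35.4]
tool_rot: [3.14, 0.0, 1.575]
wrist_force: [-1.2, -0.1, 4.8]
width: 41.3
```

Request:
servo_tool --pt "0.048 0 0 -0.0005 0 0 0" --pt "0.075 0 0 -0.0005 0 0 0" --pt "0.075 0 0 -0.0005 0 0 0" --pt "0.075 0 0 -0.0005 0 0 0"

```text
time_s: 12.15
position: [457.1, 52.2, 35.1]
tool_rot: [3.141, 0.0, 1.574]
wrist_force: [0.7, 0.0, 0.2]
width: 68.1
```

Request:
servo_tool --pt "0.08 0 0 -0.03 0 0 0" --pt "0.08 0 0 -0.07 0 0 0" --pt "0.08 0 0 -0.1 0 0 0" --pt "0.08 0 0 -0.1 0 0 0"

```text
time_s: 12.55
position: [460.0, 52.2, 138.6]
tool_rot: [3.134, 0.0, 1.575]
wrist_force: [1.0, 0.2, -0.0]
width: 80.1
```

```bash
python3 g.py 640 -2 135
```

```text
t 12.55 pos [460.   52.2 138.6] rot [3.134 0.    1.575] w 80.1 F [ 1.   0.2 -0. ]
shift [-0.0548  0.1798  0.0049] turn [0.43 0.02 0.21]
```

Now the red one. It is the socket on the rail at top-view (296,218), whose plate carries the red strip. It is not the orange one at (299,153).

Request:
servo_tool --pt "0.08 -0.012 0.04 0 0 0 0" --pt "0.08 -0.024 0.08 0 0 0 0" --pt "0.08 -0.036 0.12 0 0 0 0" --pt "0.08 -0.048 0.16 0 0 0 0" --pt "0.08 -0.054 0.182 0 0 0 0"

```text
time_s: 13.05
position: [642.1, -2.3, 133.8]
tool_rot: [3.141, 0.0, 1.574]
wrist_force: [0.4, -0.0, 0.9]
width: 80.1
```

Request:
servo_tool --pt "0.08 0 0 0 0 0 0" --pt "0.08 0 0 0 0 0 0" --pt "0.08 0 0 0 0 0 0" --pt "0.08 0 0 0 0 0 0"

```text
time_s: 13.45
position: [637.5, -0.6, 134.8]
tool_rot: [-3.14, -0.0, 1.575]
wrist_force: [0.2, 0.4, 0.5]
width: 80.0
```

```bash
python3 chk.py 81; python3 g.py 640 -2 35.5; python3 - <<'E'
from m import *
W=eyes.read_camera("wrist");cv2.imwrite("pics/w5.png",W["frame"][:,:,::-1])
E
```

```text
[637.9  -0.6 135. ]
[ 324.2  267.1 2033.5] [50.9 50.2] [639.5   0.5  81. ]
t 13.5 pos [ 6.379e+02 -6.000e-01  1.350e+02] rot [-3.14  -0.     1.575] w 80.3 F [-0.4  0.3 -0.6]
shift [-0.0014  0.0022  0.0995] turn [-0.07 -0.    0.24]
```

View pics/w5.png

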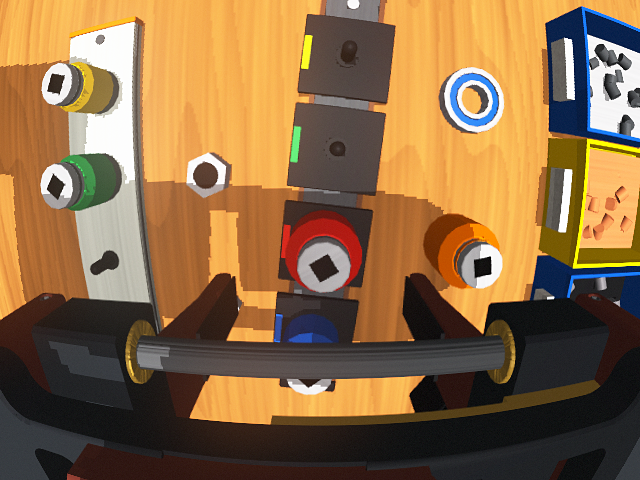

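Request:
servo_tool --pt "0.08 0.001 0 0.035 0 0 0" --pt "0.08 0.001 0 0.07 0 0 0" --pt "0.08 0.001 0 0.09 0 0 0" --pt "0.08 0.001 0 0.0995 0 0 0" --pt "0.08 0.001 0 0.0995 0 0 0"

```text
time_s: 14.05
position: [638.1, 0.1, 34.6]
tool_rot: [-3.139, -0.0, 1.575]
wrist_force: [-0.1, -0.0, 0.2]
width: 80.0
```

Request:
servo_tool --pt "0.042 0 0 0 0 0 0" --pt "0.042 0 0 0 0 0 0" --pt "0.042 0 0 0 0 0 0" --pt "0.042 0 0 0 0 0 0" --pt "0.042 0 0 0 0 0 0"

```text
time_s: 14.55
position: [639.8, -0.2, 36.4]
tool_rot: [3.14, 0.0, 1.574]
wrist_force: [-0.1, 0.1, 4.7]
width: 49.4
```

Request:
servo_tool --pt "0.042 0 0 -0.01 0 0 0" --pt "0.042 0 0 -0.03 0 0 0" --pt "0.042 0 0 -0.055 0 0 0" --pt "0.042 0 0 -0.064 0 0 0" --pt "0.042 0 0 -0.064 0 0 0"

```text
time_s: 15.05
position: [640.2, -0.2, 101.0]
tool_rot: [3.139, 0.0, 1.575]
wrist_force: [1.3, -0.8, -4.4]
width: 49.7
```

```bash
python3 g.py 458.7 -19.5 99.5
```

```text
t 15.05 pos [ 6.402e+02 -2.000e-01  1.010e+02] rot [3.139 0.    1.575] w 49.7 F [ 1.3 -0.8 -4.4]
shift [-0.0186 -0.1816  0.001 ] turn [0.16 0.02 0.21]
```

Request:
servo_tool --pt "0.042 -0.004 -0.04 0 0 0 0" --pt "0.042 -0.008 -0.08 0 0 0 0" --pt "0.042 -0.012 -0.12 0 0 0 0" --pt "0.042 -0.016 -0.16 0 0 0 0" --pt "0.042 -0.0185 -0.1815 0 0 0 0"

```text
time_s: 15.55
position: [452.0, -18.7, 98.1]
tool_rot: [-3.135, -0.001, 1.574]
wrist_force: [-0.8, -0.2, -3.9]
width: 49.4
```

Request:
servo_tool --pt "0.042 0 0 0 0 0 0" --pt "0.042 0 0 0 0 0 0" --pt "0.042 0 0 0 0 0 0"

```text
time_s: 15.85
position: [459.3, -19.5, 99.5]
tool_rot: [3.14, 0.0, 1.574]
wrist_force: [0.2, -0.6, -4.3]
width: 49.8
```

```bash
python3 g.py 458.7 -19.5 36;python3 - <<'E'
from m import *
W=eyes.read_camera("wrist");cv2.imwrite("pics/w6.png",W["frame"][:,:,::-1])
E
```

```text
t 15.85 pos [459.3 -19.5  99.5] rot [3.14  0.    1.574] w 49.8 F [ 0.2 -0.6 -4.3]
shift [ 0.     -0.0007  0.0635] turn [0.08 0.02 0.21]
```

View pics/w6.png

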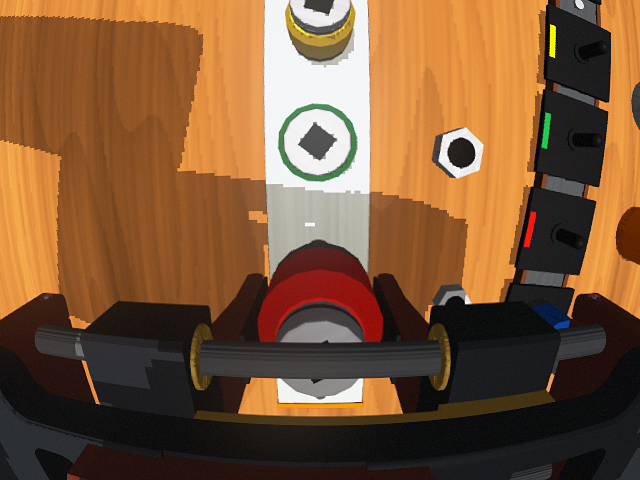

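Aligned: the post tip shows at column 318, mid-rail, below the red socket. Lowering.

Request:
servo_tool --pt "0.042 0 0 0.02 0 0 0" --pt "0.042 0 0 0.04 0 0 0" --pt "0.042 0 0 0.055 0 0 0" --pt "0.042 0 0 0.062 0 0 0" --pt "0.042 0 0 0.063 0 0 0"

```text
time_s: 16.4
position: [458.4, -19.3, 35.9]
tool_rot: [-3.141, -0.0, 1.575]
wrist_force: [0.2, -0.2, -3.8]
width: 49.5
```

Request:
servo_tool --pt "0.042 0 0 0.0005 0 0 0" --pt "0.042 0 0 0.001 0 0 0" --pt "0.042 0 0 0.0015 0 0 0" --pt "0.042 0 0 0.002 0 0 0" --pt "0.042 0 0 0.002 0 0 0"

```text
time_s: 16.9
position: [458.6, -19.4, 35.8]
tool_rot: [3.14, 0.0, 1.575]
wrist_force: [-0.2, 0.5, 9.8]
width: 49.3
```

Request:
servo_tool --pt "0.056 0 0 -0.0005 0 0 0" --pt "0.08 0 0 -0.0005 0 0 0" --pt "0.08 0 0 -0.0005 0 0 0" --pt "0.08 0 0 -0.0005 0 0 0"

```text
time_s: 17.3
position: [457.9, -19.3, 35.1]
tool_rot: [3.141, 0.0, 1.574]
wrist_force: [-0.9, 1.0, 0.3]
width: 76.3
```

Request:
servo_tool --pt "0.08 0 0 -0.03 0 0 0" --pt "0.08 0 0 -0.07 0 0 0" --pt "0.08 0 0 -0.1 0 0 0" --pt "0.08 0 0 -0.1 0 0 0"

```text
time_s: 17.7
position: [460.7, -19.8, 138.5]
tool_rot: [3.134, 0.002, 1.575]
wrist_force: [0.8, -0.2, 0.2]
width: 80.0
```

```bash
python3 g.py 631 -80 135
```

```text
t 17.7 pos [460.7 -19.8 138.5] rot [3.134e+00 2.000e-03 1.575e+00] w 80.0 F [ 0.8 -0.2  0.2]
shift [-0.0608  0.1701  0.0049] turn [0.42 0.09 0.22]
```

Request:
servo_tool --pt "0.074 -0.014 0.04 0 0 0 0" --pt "0.074 -0.028 0.08 0 0 0 0" --pt "0.074 -0.042 0.12 0 0 0 0" --pt "0.074 -0.056 0.16 0 0 0 0" --pt "0.074 -0.061 0.1725 0 0 0 0"

```text
time_s: 18.2
position: [634.5, -81.3, 133.9]
tool_rot: [3.139, 0.001, 1.574]
wrist_force: [-0.1, -0.0, -0.2]
width: 74.0
```

Request:
servo_tool --pt "0.074 0 0 0 0 0 0" --pt "0.074 0 0 0 0 0 0" --pt "0.074 0 0 0 0 0 0" --pt "0.074 0 0 0 0 0 0"

```text
time_s: 18.6
position: [629.1, -79.0, 134.9]
tool_rot: [-3.14, -0.0, 1.575]
wrist_force: [0.2, 0.3, 0.5]
width: 74.0
```

```bash
python3 chk.py 79; python3 g.py 631 -80 35.5
```

```text
[629.4 -79.2 135.1]
[339.6 185.   85.5] [31.4  3.5] [639.4 -30.7  79. ]
[ 322.5  266.  2106.5] [50.9 50.9] [630.1 -78.   79. ]
t 18.65 pos [629.4 -79.2 135.1] rot [-3.141 -0.     1.575] w 74.0 F [0.2 0.5 0.7]
shift [-0.0009  0.0017  0.0996] turn [-0.04 -0.01  0.23]
```

Request:
servo_tool --pt "0.074 0.001 0 0.035 0 0 0" --pt "0.074 0.001 0 0.07 0 0 0" --pt "0.074 0.001 0 0.09 0 0 0" --pt "0.074 0.001 0 0.0995 0 0 0" --pt "0.074 0.001 0 0.0995 0 0 0"

```text
time_s: 19.15
position: [629.4, -78.3, 34.6]
tool_rot: [-3.139, -0.0, 1.575]
wrist_force: [0.6, -0.2, 0.4]
width: 73.9
```

Request:
servo_tool --pt "0.036 0 0 0 0 0 0" --pt "0.036 0 0 0 0 0 0" --pt "0.036 0 0 0 0 0 0" --pt "0.036 0 0 0 0 0 0" --pt "0.036 0 0 0 0 0 0"

```text
time_s: 19.65
position: [630.9, -78.8, 36.4]
tool_rot: [3.141, 0.0, 1.574]
wrist_force: [-1.5, -0.3, 6.2]
width: 43.9
```

Request:
servo_tool --pt "0.036 0 0 -0.01 0 0 0" --pt "0.036 0 0 -0.03 0 0 0" --pt "0.036 0 0 -0.055 0 0 0" --pt "0.036 0 0 -0.064 0 0 0" --pt "0.036 0 0 -0.064 0 0 0"

```text
time_s: 20.15
position: [631.6, -78.9, 101.1]
tool_rot: [3.139, 0.001, 1.575]
wrist_force: [0.5, -0.6, -3.0]
width: 43.9
```

```bash
python3 g.py 459.5 -91.5 99.5
```

```text
t 20.15 pos [631.6 -78.9 101.1] rot [3.139e+00 1.000e-03 1.575e+00] w 43.9 F [ 0.5 -0.6 -3. ]
shift [-0.012  -0.1721  0.0011] turn [0.17 0.05 0.21]
```

Request:
servo_tool --pt "0.036 -0.003 -0.04 0 0 0 0" --pt "0.036 -0.006 -0.08 0 0 0 0" --pt "0.036 -0.009 -0.12 0 0 0 0" --pt "0.036 -0.012 -0.16 0 0 0 0" --pt "0.036 -0.012 -0.172 0 0 0 0"

```text
time_s: 20.65
position: [451.9, -89.9, 98.0]
tool_rot: [-3.134, -0.002, 1.574]
wrist_force: [-0.4, -0.4, -3.6]
width: 43.9
```

Request:
servo_tool --pt "0.036 0 0 0 0 0 0" --pt "0.036 0 0 0 0 0 0" --pt "0.036 0 0 0 0 0 0"

```text
time_s: 20.95
position: [460.9, -91.8, 99.7]
tool_rot: [3.139, 0.001, 1.575]
wrist_force: [-0.4, 0.5, -2.5]
width: 44.0
```

```bash
python3 g.py 459.5 -91.5 36;python3 - <<'E'
from m import *
W=eyes.read_camera("wrist");cv2.imwrite("pics/w7.png",W["frame"][:,:,::-1])
S=eyes.read_camera("scene");cv2.imwrite("pics/s7.png",S["frame"][:,:,::-1])
E
```

```text
t 20.95 pos [460.9 -91.8  99.7] rot [3.139e+00 1.000e-03 1.575e+00] w 44.0 F [-0.4  0.5 -2.5]
shift [ 0.0003 -0.0015  0.0637] turn [0.13 0.04 0.22]
```

View pics/w7.png

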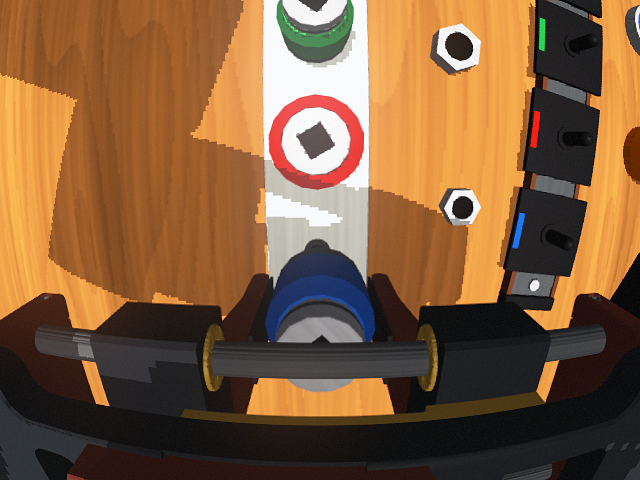

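View pics/s7.png

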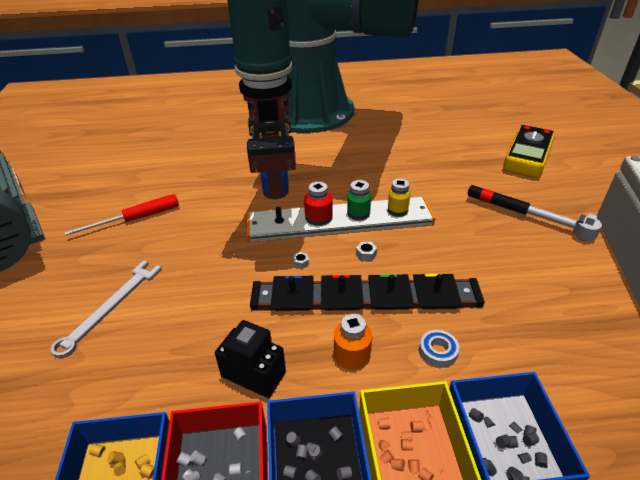

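Red, green and yellow are seated, and blue is above the last post, whose tip shows at (317,243). Lowering.

Request:
servo_tool --pt "0.036 0 0 0.02 0 0 0" --pt "0.036 0 0 0.04 0 0 0" --pt "0.036 0 0 0.055 0 0 0" --pt "0.036 0 0 0.062 0 0 0" --pt "0.036 0 0 0.063 0 0 0"

```text
time_s: 21.55
position: [459.0, -91.3, 36.0]
tool_rot: [-3.141, -0.0, 1.575]
wrist_force: [0.0, -0.7, -2.6]
width: 43.7
```

Request:
servo_tool --pt "0.036 0 0 0.0005 0 0 0" --pt "0.036 0 0 0.001 0 0 0" --pt "0.036 0 0 0.0015 0 0 0" --pt "0.036 0 0 0.002 0 0 0" --pt "0.036 0 0 0.002 0 0 0"

```text
time_s: 22.05
position: [459.3, -91.5, 35.9]
tool_rot: [3.14, 0.001, 1.574]
wrist_force: [-0.9, 0.5, 9.2]
width: 44.3
```

Request:
servo_tool --pt "0.05 0 0 -0.0005 0 0 0" --pt "0.078 0 0 -0.0005 0 0 0" --pt "0.078 0 0 -0.0005 0 0 0" --pt "0.078 0 0 -0.0005 0 0 0"

```text
time_s: 22.45
position: [458.6, -91.3, 35.1]
tool_rot: [3.141, 0.0, 1.575]
wrist_force: [1.3, -0.1, 0.6]
width: 70.2
```

Request:
servo_tool --pt "0.078 0 0 -0.03 0 0 0" --pt "0.078 0 0 -0.07 0 0 0" --pt "0.078 0 0 -0.11 0 0 0" --pt "0.078 0 0 -0.15 0 0 0" --pt "0.078 0 0 -0.15 0 0 0"

```text
time_s: 22.95
position: [462.0, -92.4, 189.8]
tool_rot: [3.133, 0.003, 1.575]
wrist_force: [0.7, 1.0, -0.5]
width: 78.1
```

Request:
servo_tool --pt "0.078 -0.04 0 0 0 0 0" --pt "0.078 -0.08 0 0 0 0 0" --pt "0.078 -0.12 0 0 0 0 0" --pt "0.078 -0.15 0 0 0 0 0" --pt "0.078 -0.15 0 0 0 0 0"

```text
time_s: 23.45
position: [459.2, -244.8, 184.1]
tool_rot: [-3.142, 0.001, 1.571]
wrist_force: [0.9, -0.2, -0.0]
width: 78.0
```

Request:
servo_tool --pt "0.078 0 0 0 0 0 0" --pt "0.078 0 0 0 0 0 0" --pt "0.078 0 0 0 0 0 0"

```text
time_s: 23.75
position: [458.7, -239.9, 184.7]
tool_rot: [-3.141, -0.001, 1.576]
wrist_force: [-0.6, -0.4, -0.1]
width: 78.2
```

```bash
python3 - <<'E'
from m import *
S=eyes.read_camera("scene");T=eyes.read_camera("top")
a=cv2.resize(S["frame"][160:320,230:480,::-1],(750,480)); cv2.imwrite("pics/s8.png",a)
cv2.imwrite("pics/t8.png",T["frame"][:,:,::-1])
for c in HALF:
    t=spotter.landmark_of("top",f"socket_{c}_centre")[:2];s=spotter.landmark_of("scene",f"socket_{c}_centre")[:2]
    for x in t: print(c,"T",round(x["score"],2),atz(T,x["position"],15+HALF[c]))
    for x in s: print(c,"S",round(x["score"],2),atz(S,x["position"],15+HALF[c]))
for b in grayblobs(S,(290,170,430,225)): print(np.array(b[:3]))
E
```

```text
yellow T 0.63 [456.6 121.   45. ]
yellow S 0.7 [465.6 123.6  45. ]
green T 0.73 [456.6  50.2  46. ]
green S 0.97 [450.4  45.4  46. ]
green S 0.2 [687.1  52.6  46. ]
blue T 0.57 [457.9 -93.8  47. ]
blue S 0.83 [459.5 -93.5  47. ]
red T 0.89 [737.8  -7.3  48. ]
red T 0.65 [454.9 -20.2  48. ]
red S 0.92 [759.  -12.4  48. ]
red S 0.7 [470.8 -19.3  48. ]
[400.2 183.1 106.5]
[359.3 184.9 132.5]
[317.5 186.5 132.5]
[ 379.4  211.9 2135.5]
[298.2 216.6 253. ]
```

View pics/s8.png

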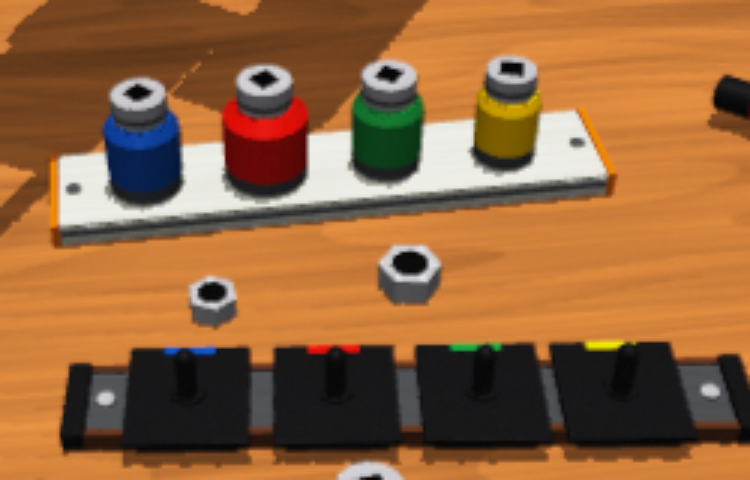

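View pics/t8.png

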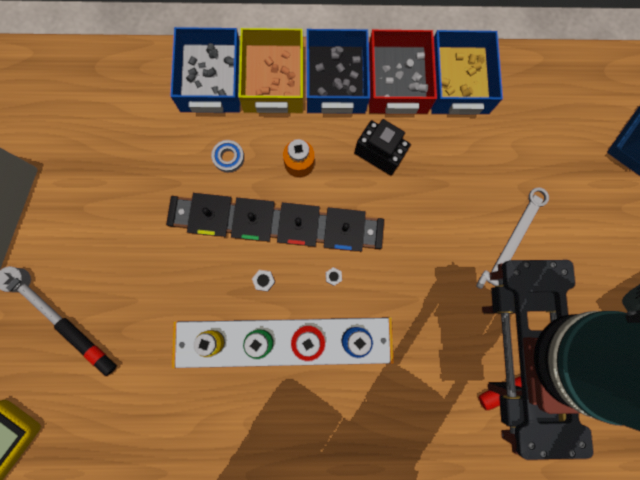

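Both pictures show all four sockets upright and flat on the bar, in the order yellow, green, red, blue. The gripper is clear, and nothing else has moved.

```bash
python3 -c "
from station import bot
print(bot.close_job(), bot.read_state()['time_s'])"
```

```text
the job is handed in; nothing more can be done
the job is handed in; nothing more can be done
```

All four sockets are on the new rail, one to a post. From left to right it reads yellow, green, red, blue, the same as the old rail did. The job is handed in at about 24 s of the 96 s allowed.

- **Setting down:** I lowered each socket until it touched with 5–10 N, with the gripper at the height where it had picked that socket up, and only then released it. The resting height is the same 15 mm on both rails, so each one is fully down.
- **Last checks:** The final top and scene pictures show all four upright with their feet on the bar. The orange look-alike, the nuts and everything else are where they were, and the gripper is well clear.
- **Disagreements:** The network's position estimates for the placed sockets differed between cameras by up to about 16 mm, red being the worst. For red it also scored the orange look-alike higher. I went by the pictures, the contact heights and the gripper position, which agreed with each other.

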